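Slide a glued pressboard block onto the narrow drying rail and weight it

TASK

Slide the freshly glued pressboard block across the gluing plate, without lifting it, onto the narrow drying rail, so that it rests on the rail alone: centred across the rail to about 5 mm, square to it and clear of the plate. When it lies there, set the steel bar weight (not the round one) upright on the middle of the block, lengthwise over the rail, and let go. Leave everything else where it is.

Things in the scene. Friction and masses are not known exactly. Their poses are not given: they have to be found in the camera images.
- stand: fixed gluing stand on a plywood base board (210 x 280 mm in x, y, 12 mm thick, its centre 55 mm to +y of the origin). Origin on the table under the centre of the gluing plate. The plate is flat steel, 200 mm (x) by 140 mm (y), its top 60 mm above the table. Beyond the plate's +y edge, across an open 34 mm gap, the drying rail runs parallel to x. Its position and yaw vary
- plate (a point): centre of the gluing plate's top face; axes as stand
- rail (a point): centre of the drying rail's top face, 121 mm to +y of the plate's centre; axes as stand. The rail is a bare wooden bar 200 mm long (x), 34 mm wide (y), its top 58 mm above the table (2 mm lower than the plate); below 36 mm the space under it is open except for its two feet. A block centred on it stands 11 mm clear of the plate
- block: loose block of glued brown pressboard layers, a plain rectangular slab 90 mm (its x) by 80 mm (its y) by 30 mm high, about 0.26 kg; origin at the centre of its underside. It starts flat on the gluing plate, turned up to 0.3 rad against the plate, its x roughly along the stand's x. Slid square towards +y of the stand it bridges the gap without falling in
- bar_weight: loose dark steel bar weight, about 0.65 kg: a foot 100 mm long (its x), 34 mm wide (y), 22 mm high, and on top of it, along the middle, an upright flat grip lug 60 mm long (x), 12 mm thick (y), from 22 to 58 mm above the underside. Origin at the centre of the underside. It stands upright on the table, at any yaw of up to 0.8 rad either way, to the left or right of the stand
- round_weight: loose round steel weight with a knob, 60 mm across, 60 mm high, on the other side of the stand from the bar weight; a bystander
- strips: four pressboard strips in a pile 22 x 110 x 16 mm (x, y, z), lying along y on the plate near its +x edge, centre 86 mm to +x of the plate's centre; a bystander
- tub: closed white glue tub with a red lid, 110 mm across, 107 mm high; a bystander
- spacers: square pile of pressboard spacers, 70 x 70 x 108 mm; a bystander
- bundle: bundle of pressboard sticks, 160 x 60 x 30 mm; a bystander
- brush: glue brush lying at the far side; a bystander
- mallet: hammer lying at the far side; a bystander
Things that resemble listed ones, but are neither listed nor needed, are in the scene too. Leave any blue, green or pink look-alike of the block alone.

How it is judged:
On the way, in this order (a step that is already met when the one before it is completed fails the run):
1. the block rests on the rail alone, centred and square, let go, with no weight on it (y of block in the frame of rail between -0.0065 and 0.0065 m and x of block in the frame of rail between -0.055 and 0.055 m and z of block in the frame of rail between -0.004 and 0.004 m and angle between block's own z axis and vertical below 0.06 rad and angle between the x axis of block and the x axis of rail, either way round below 0.1 rad and linear speed of block below 0.02 m/s and angular speed of block below 0.2 rad/s and contact force between each of the fingers, bar_weight and block below 0.1 N), for 0.2 s.
2. the bar weight stands on the middle of the block, lengthwise over the rail (x of bar_weight in the frame of block between -0.02 and 0.02 m and y of bar_weight in the frame of block between -0.012 and 0.012 m and z of bar_weight in the frame of block between 0.026 and 0.034 m and angle between bar_weight's own z axis and vertical below 0.08 rad and angle between the x axis of bar_weight and the x axis of rail, either way round below 0.2 rad and linear speed of bar_weight below 0.02 m/s), for 0.2 s.
At the end, for the whole second after the job is handed in: Block at rest on the rail alone: within 6.5 mm of its centre line, 55 mm of its middle lengthwise, level (0.06 rad), square (0.10 rad). Bar weight at rest upright (0.08 rad) on it, within 12 mm of the block's middle across the rail, 20 mm along it, lengthwise within 0.20 rad (all of step 2 and y of block in the frame of rail between -0.0065 and 0.0065 m and x of block in the frame of rail between -0.055 and 0.055 m and z of block in the frame of rail between -0.004 and 0.004 m and angle between block's own z axis and vertical below 0.06 rad and angle between the x axis of block and the x axis of rail, either way round below 0.1 rad and linear speed of block below 0.02 m/s and angular speed of each of block, bar_weight below 0.2 rad/s); the robot touches nothing.
It fails at once if the block is lifted off the plate or rail (more than 12 mm above the plate) (z of block in the frame of plate above 0.012 m).
It fails at once if the block is dropped off the stand (z of block in the frame of plate below -0.025 m).
It fails at once if a bystander is disturbed (moved more than 30 mm; the strips 20 mm) (distance of strips from where it was at the start of the episode above 0.02 m or distance of any of round_weight, tub, spacers, bundle, brush, mallet from where it was at the start of the episode above 0.03 m).
It also fails if it takes over 61 s, if anything falls off the work surface, if the arm or the gripper's body presses on something with over 40 N, if the wrist force passes 120 N, or if a joint passes its speed limit or range.

ROBOT

A 7-joint arm with a two-finger parallel gripper is mounted at the origin on the work surface. World frame = base frame: x ahead of the robot, y to its left, z up, the work surface at z = 0. Lengths are in m, angles in rad, forces in N, time in s.
With the tool pointing down it reaches from about 0.4 to 0.85 m from the base axis. Payload 6.9 kg.
Tool frame: the origin (TCP) lies midway between the tips of the shut fingers; the grasp point (between the pads) lies ctrl.pinch_z behind it (ctrl.pinch_z is the distance from the TCP to the grasp point, in m); z points along the fingers, x is the direction in which the jaws open and shut, and the axes are right-handed (so a half turn about z gives the same grasp; the last joint's range is limited). The gripper opens to 85 mm and grips with 20 to 120 N. Pads are 22 mm wide; open, the fingers measure 114 mm over their backs; the gripper's body (76 mm by 85 mm) begins 54 mm behind the grasp point. The pads swing forward as they close: fully open they stand 13 mm farther back than shut.
Start: joints at [1.306, 0.507, -0.238, 1.5, 0.126, 1.149, -0.155], TCP at [0.226, -0.583, 0.231] pointing down, gripper open.
Joint ranges: [-3.08, 3.08], [-0.24, 2.05], [-1.43, 1.35], [0, 2.5], [-1.52, 4.66], [0.17, 1.96], [-2.89, 2.89]. Speed limits (rad/s): [2.39, 2.39, 3.14, 3.14, 3.14, 3.14, 3.14].

INTERFACE

Orientations are given as a unit quaternion [x, y, z, w].
In Python, from plant import ctrl, imaging, workorder gives the robot as it stands.
- The arm moves only by the tool jog_arm, never from a script. Its argument "moves" is a list of rows, each an object of numbers: "x", "y", "z": the shift along the tool's x, y, z in mm; "spin": the turn about the tool's z in degrees; "claw": the opening, from 0 (shut) to 1 (fully open). A call has 1 to 10 rows; each row shifts and turns the commanded pose from where the row before left it, along the tool's axes as they then stand; what a row does not reach is not made up. A row lasts 1/8 s, in which the tool goes at most 62.5 mm and 10.7 degrees, less where a joint would pass 70% of its speed; a pose out of reach is approached as far as the arm can. A call is refused whole if a number of a shift passes 62.5 or a number of a turn 10.7, either way. A call with a gripper value outside its range is refused whole. The fingers move at their own pace and stop on an object; the grip force is fixed at half the most. Time passes only in rows, so rows that do not move let the fingers close. It gives the time, the measured TCP pose, the force and the opening at its end, in the units of the state.
- ctrl.read_state(): the state, without advancing time (a new reading comes with each control period).
- imaging.read_camera(name): name is "scene" or "side" or "wrist"; returns the picture (400x640x3 uint8, red, green, blue); there is no depth.
- imaging.camera_model(name): a dict with "fovy" (degrees; the focal length in pixels is half the picture's height over the tangent of half this angle, whatever the lens; pixels are square), "cx", "cy" (the principal point, pixels), "R" (3x3) and "t" (3): a world point X has camera coordinates R X + t. Camera axes: x right, y down, z forward; pixel columns grow to the right and rows downward; lengths in m; the calibration is good to about 2 mm. A picture is of the moment at which its call begins: read the wrist's pose just before it. camera_model takes no time and is no camera call; for the wrist camera it gives the pose at the moment of the call.
- workorder.close_job(): hands the job in, once; it reports no verdict.
The state is a dict: "time": time; "joints": joint angles; "joint_velocities": joint speeds; "tau": joint torques, N m; "tcp_pos": TCP position; "tool_rot": TCP orientation; "force": force on the tool from outside, world axes, zero at the start; "moment": the same for the moment, N m; "opening": finger opening in m.
Only numpy, scipy, OpenCV 4.12 (cv2) and the standard library are available. Lean on these libraries where they do the work, as an engineer would, in place of code of your own. Each camera call takes 0.05 s, during which the arm holds its last target.

## Working session

There is one attempt and no reset: what is moved stays moved. The work goes in short steps, Python scripts to look and compute and a tool call to move; the robot and the scene stay as the last step left them, time stands still between calls to the robot, and variables do not carry over. Pictures are saved under pics/ and viewed, and the job is handed in when it is done.

Besides the shell and the picture viewer there is one more tool, called in YAML: its name, and indented under it one key for each argument. jog_arm: Moves the arm, as the interface text tells. Its arguments: {"type":"object","properties":{"moves":{"type":"array"}},"required":["moves"]}

```bash
ls; mkdir -p pics
cat > h.py <<'E'
import numpy as np,cv2
from plant import ctrl,imaging,workorder
def snap(n,f):
    m=imaging.camera_model(n); im=imaging.read_camera(n)
    cv2.imwrite('pics/'+f,im[:,:,::-1]); np.savez('pics/'+f+'.npz',im=im,R=m['R'],t=m['t'],K=[m['fovy'],m['cx'],m['cy']],keys=str(m.keys()))
    return im,m
def load(f):
    d=np.load('pics/'+f+'.npz');return d['im'],dict(fovy=d['K'][0],cx=d['K'][1],cy=d['K'][2],R=d['R'],t=d['t'])
def proj(m,X):
    X=np.atleast_2d(X);c=X@np.array(m['R']).T+np.array(m['t']);f=200/np.tan(np.radians(m['fovy'])/2)
    return np.c_[m['cx']+f*c[:,0]/c[:,2],m['cy']+f*c[:,1]/c[:,2]]
def unproj(m,uv,z):
    uv=np.atleast_2d(uv);f=200/np.tan(np.radians(m['fovy'])/2);R=np.array(m['R']);t=np.array(m['t'])
    d=np.c_[(uv[:,0]-m['cx'])/f,(uv[:,1]-m['cy'])/f,np.ones(len(uv))]@R
    C=-R.T@t
    return C+d*((z-C[2])/d[:,2])[:,None]
E
python3 - <<'E'
from h import *
for n in('scene','side','wrist'):
    im,m=snap(n,n+'0.png');print(n,{k:np.round(v,3).tolist() if not isinstance(v,str) else v for k,v in m.items()})
print(ctrl.read_state(),ctrl.pinch_z)
E
```

```text
pics
scene {'fovy': 51.043, 'cx': 323.616, 'cy': 196.478, 'R': [[0.49, 0.872, 0.013], [0.736, -0.405, -0.542], [-0.468, 0.275, -0.84]], 't': [-0.302, -0.341, 1.395]}
side {'fovy': 44.137, 'cx': 322.355, 'cy': 200.268, 'R': [[0.998, -0.053, -0.017], [-0.052, -0.77, -0.636], [0.021, 0.636, -0.772]], 't': [-0.515, 0.095, 1.384]}
wrist {'fovy': 59.536, 'cx': 316.462, 'cy': 198.238, 'R': [[0.362, -0.932, -0.001], [-0.885, -0.344, 0.313], [-0.292, -0.112, -0.95]], 't': [-0.624, -0.04, 0.38]}
{'time': 0.15, 'joints': array([ 1.30652088,  0.5081714 , -0.23755396,  1.50088006,  0.12568368,
        1.14895125, -0.15480022]), 'joint_velocities': array([ 0.00014533, -0.00354517,  0.00025361, -0.00265582,  0.00125068,
        0.00155257, -0.00025121]), 'tau': array([-2.99463463e-03, -6.21013212e+01, -2.19010323e+00, -2.49840188e+01,
        1.24524190e-02,  9.09501541e-03,  1.41901603e-05]), 'tcp_pos': array([ 0.22568534, -0.58241246,  0.23062129]), 'tool_rot': array([ 8.25049045e-01, -5.65060675e-01, -5.88857575e-04, -4.00555966e-04]), 'force': array([ 0.14934106, -0.2407504 ,  0.50503938]), 'moment': array([0.07885453, 0.01305513, 0.00551605]), 'opening': 0.0852120134213951} 0.0187
```

View pics/scene0.png

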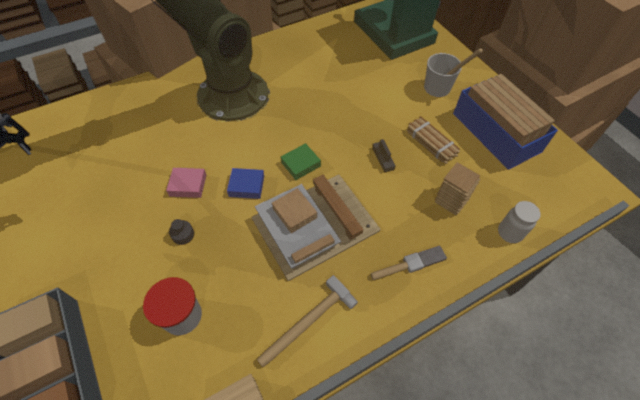

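View pics/side0.png

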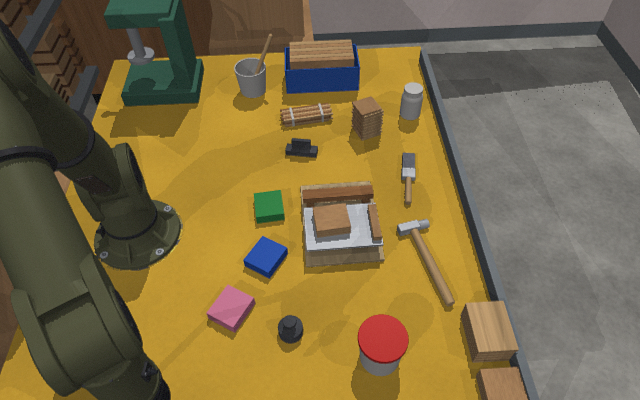

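View pics/wrist0.png

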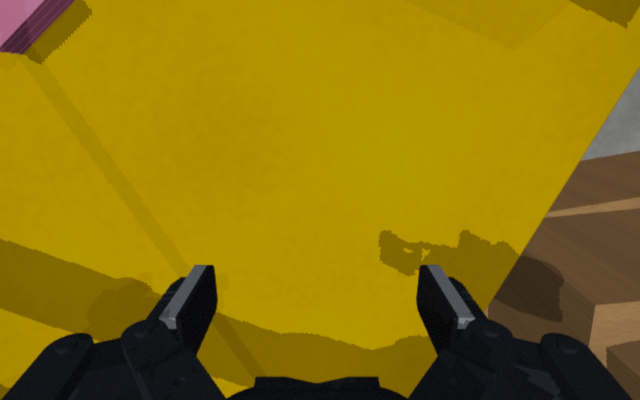

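Run:
```python
from h import *
for n,(x0,y0,x1,y1),s in(('scene',(240,130,400,290),4.0),('side',(270,120,400,280),4.0)):
    im,m=load(n+'0.png');c=cv2.resize(im[y0:y1,x0:x1],None,fx=3.7,fy=3.7,interpolation=cv2.INTER_CUBIC)
    for k in range(0,160,20):
        cv2.putText(c,str(x0+k),(int(k*3.7),10),0,.35,(255,0,255));cv2.putText(c,str(y0+k),(0,int(k*3.7)+4),0,.35,(255,0,255))
    cv2.imwrite('pics/'+n+'c.png',c[:,:,::-1])
```

```text
(no output)
```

View pics/scenec.png

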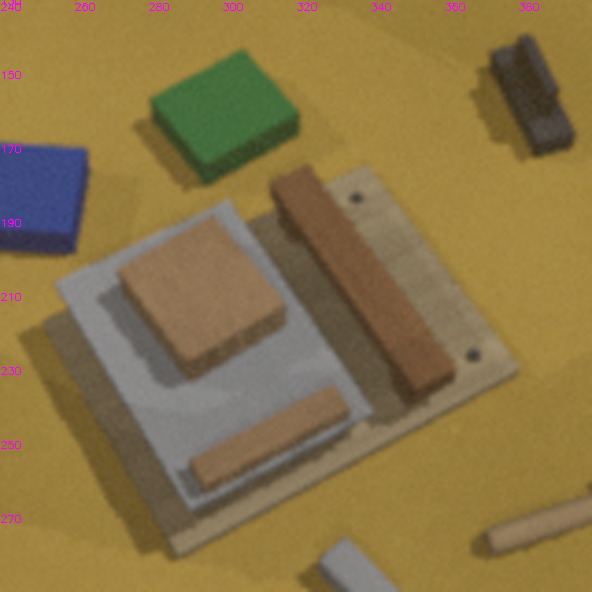

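View pics/sidec.png

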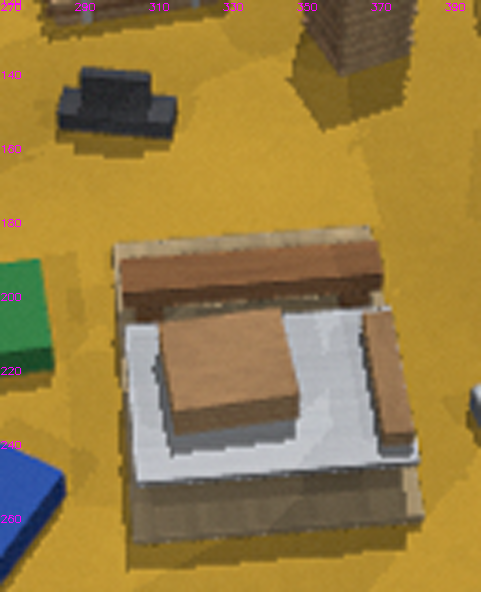

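```bash
cat >> h.py <<'E'
from scipy.optimize import least_squares
def Rz(a): return np.array([[np.cos(a),-np.sin(a),0],[np.sin(a),np.cos(a),0],[0,0,1]])
def fit(obs,x0):
    # obs: list (model, local pts Nx3 (z absolute), uv)
    def r(p):
        return np.concatenate([(proj(m,P@Rz(p[2]).T+[p[0],p[1],0])-uv).ravel() for m,P,uv in obs])
    s=least_squares(r,x0,loss='soft_l1');return s.x,np.sqrt(np.mean(r(s.x)**2)),r(s.x)
def rect(a,b,z): return np.array([[-a/2,b/2,z],[a/2,b/2,z],[a/2,-b/2,z],[-a/2,-b/2,z]])
E
cat > f0.py <<'E'
from h import *
_,ms=load('scene0.png');_,md=load('side0.png')
S=lambda *p:np.array(p)/3.7+[240,130]
D=lambda *p:np.array(p)/3.7+[270,120]
A=lambda *p:np.array(p,float)
off=A(-.5,-.5)*0
# order TL(-x+y),TR(+x+y),BR(+x-y),BL; 
pl=rect(.2,.14,.06); rl=rect(.2,.034,.058)+[0,.121,0]
obs=[(ms,pl,S((228,198),(371,411),(192,510),(56,283))),(md,pl[[0,2,3]],D((126,325),(417,462),(139,481))),
 (ms,rl,S((310,166),(456,373),(415,391),(271,185))),(md,rl,D((120,262),(378,241),(382,273),(124,292)))]
p,e,r=fit(obs,[.55,0,0]);print('stand',p,e);print(r.round(1).tolist())
bt=rect(.09,.08,.09)
for nm,o in (('both',[(ms,bt,S((211,215),(287,308),(190,362),(120,270))),(md,bt,D((160,322),(280,310),(298,395),(172,412)))]),):
    q,e,r=fit(o,[.55,0,0]);print('block',q,e,r.round(1).tolist(),'rel',(Rz(-p[2])@(np.r_[q[:2]-p[:2],0])),q[2]-p[2])
print(unproj(md,D((116,70)),.058),unproj(ms,S((540,70)),.058))
bf=rect(.1,.034,.022)
print('bar ends side bottom',unproj(md,D((58,127),(173,138)),0.0),'scene',unproj(ms,S((500,95),(537,156),(575,138)),0.0))
E
python3 f0.py
```

```text
stand [ 0.56941571 -0.05330927  0.02244789] 0.7159874785604645
[0.0, 0.1, 0.5, 0.1, -1.0, -0.1, -0.6, -0.6, 0.2, 0.1, 1.7, -0.1, -0.4, 0.4, -0.4, -1.0, 0.4, -1.5, 0.1, -0.3, -0.6, -1.1, 0.6, -1.0, 0.9, -0.2, 1.5, 0.2, 0.2, 0.0]
block [ 0.54091205 -0.04423357  0.09562779] 0.7814259272265605 [0.7, -0.7, -0.2, -1.2, -1.1, 0.1, -1.2, -0.8, -0.1, 0.2, 0.6, -0.8, 1.3, -0.1, 0.9, -0.1] rel [-0.02829276  0.00971321  0.        ] 0.07317990802171678
[[0.4670003  0.29124445 0.058     ]] [[0.4760039  0.28291503 0.058     ]]
bar ends side bottom [[0.41388927 0.28536696 0.        ]
 [0.51222714 0.26514812 0.        ]] scene [[ 4.46353335e-01  2.73298947e-01 -1.11022302e-16]
 [ 5.12067241e-01  2.65391176e-01  0.00000000e+00]
 [ 5.11899511e-01  3.02030770e-01  0.00000000e+00]]
```

jog_arm:
  moves:
    - {"z": -50, "spin": -10}
    - {"z": -50, "spin": -10}
    - {"x": -10, "y": -50, "spin": -10}
    - {"x": -10, "y": -60, "spin": -10}
    - {"y": -60, "spin": -10}
    - {"y": -60, "spin": -10}
    - {"y": -60, "spin": -10}

```text
schema error: expected keys x, y, z, spin, claw
```

```bash
cat > st.py <<'E'
from h import *
from scipy.spatial.transform import Rotation as Ro
s=ctrl.read_state();M=Ro.from_quat(s['tool_rot']).as_matrix();print(round(s['time'],2),s['tcp_pos'].round(4),'xang deg',np.degrees(np.arctan2(M[1,0],M[0,0])).round(2),'z',M[:,2].round(4),'F',s['force'].round(2),'j',s['joints'].round(2),s['opening'])
E
python3 st.py
```

```text
0.15 [ 0.2257 -0.5824  0.2306] xang deg -68.81 z [-5.0e-04  1.3e-03 -1.0e+00] F [ 0.15 -0.24  0.51] j [ 1.31  0.51 -0.24  1.5   0.13  1.15 -0.15] 0.0852120134213951
```

jog_arm:
  moves:
    - {"x": 0, "y": 0, "z": -20, "spin": -10, "claw": 1}
    - {"x": 0, "y": 0, "z": -20, "spin": -10, "claw": 1}
    - {"x": 0, "y": 0, "z": -20, "spin": -10, "claw": 1}
    - {"x": 0, "y": 0, "z": -20, "spin": -10, "claw": 1}
    - {"x": 0, "y": 0, "z": -20, "spin": -10, "claw": 1}
    - {"x": 0, "y": 0, "z": 0, "spin": -10, "claw": 1}
    - {"x": 0, "y": 0, "z": 0, "spin": -10, "claw": 1}
    - {"x": 0, "y": 0, "z": 0, "spin": 0, "claw": 1}

```text
time: 1.15
tcp_pos: [0.2256, -0.5827, 0.3309]
tool_rot: [1.0, 0.01, -0.0, -0.0]
force: [0.6, 0.0, 0.8]
opening: 0.0858
```

jog_arm:
  moves:
    - {"x": 33, "y": -45, "z": 0, "spin": 0, "claw": 1}
    - {"x": 33, "y": -45, "z": 0, "spin": 0, "claw": 1}
    - {"x": 33, "y": -45, "z": 0, "spin": 0, "claw": 1}
    - {"x": 33, "y": -45, "z": 0, "spin": 0, "claw": 1}
    - {"x": 33, "y": -45, "z": 0, "spin": 0, "claw": 1}
    - {"x": 33, "y": -45, "z": 0, "spin": 0, "claw": 1}
    - {"x": 33, "y": -45, "z": 0, "spin": 0, "claw": 1}
    - {"x": 33, "y": -45, "z": 0, "spin": 0, "claw": 1}
    - {"x": 33, "y": -45, "z": 0, "spin": 0, "claw": 1}
    - {"x": 33, "y": -45, "z": 0, "spin": 0, "claw": 1}

```text
time: 2.4
tcp_pos: [0.5472, -0.1247, 0.3313]
tool_rot: [1.0, 0.008, -0.0, 0.0]
force: [1.1, 0.5, 0.6]
opening: 0.0851
```

jog_arm:
  moves:
    - {"x": 0, "y": 0, "z": 0, "spin": 0, "claw": 1}
    - {"x": 0, "y": 0, "z": 0, "spin": 0, "claw": 1}

```text
time: 2.65
tcp_pos: [0.5462, -0.1264, 0.3309]
tool_rot: [1.0, 0.009, -0.0, 0.0]
force: [-0.2, 0.4, -0.4]
opening: 0.0856
```

```bash
python3 st.py; python3 -c "
from h import *
snap('wrist','wrist1.png')"
```

```text
2.65 [ 0.5462 -0.1264  0.3309] xang deg 1.05 z [-9.e-04 -4.e-04 -1.e+00] F [-0.21  0.44 -0.39] j [ 0.64  0.39 -0.7   1.49  0.26  1.35 -0.06] 0.0855712091021553
```

View pics/wrist1.png

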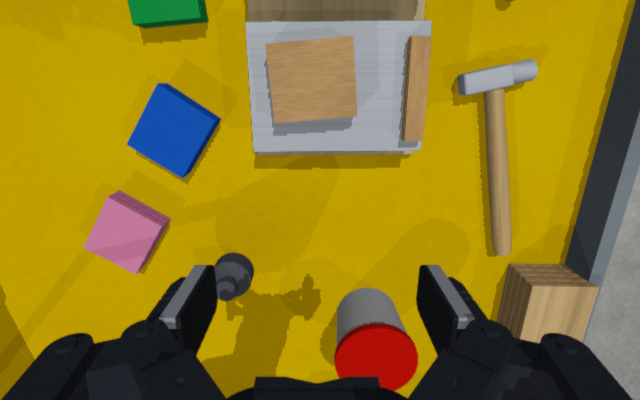

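jog_arm:
  moves:
    - {"x": 0, "y": -50, "z": -10, "spin": 0, "claw": 1}
    - {"x": 0, "y": -50, "z": -10, "spin": 0, "claw": 1}
    - {"x": 0, "y": -50, "z": -10, "spin": 0, "claw": 1}
    - {"x": 0, "y": 0, "z": 0, "spin": 0, "claw": 1}
    - {"x": 0, "y": 0, "z": 0, "spin": 0, "claw": 1}

```text
time: 3.32
tcp_pos: [0.5433, 0.0219, 0.3612]
tool_rot: [1.0, 0.009, -0.0, 0.001]
force: [-0.3, -0.4, -0.2]
opening: 0.0855
```

```bash
python3 st.py; python3 -c "
from h import *
im,m=snap('wrist','wrist2.png')
_,m1=load('wrist1.png');print(unproj(m1,[(232,275)],.03),unproj(m1,[(376,357)],.107))"
```

```text
3.33 [0.5433 0.0219 0.3612] xang deg 0.99 z [-1.0e-04 -1.3e-03 -1.0e+00] F [-0.25 -0.37 -0.24] j [ 0.41  0.35 -0.74  1.47  0.24  1.41 -0.32] 0.08554710252247669
[[ 0.42880962 -0.31050174  0.03      ]] [[ 0.62897249 -0.3820381   0.107     ]]
```

View pics/wrist2.png

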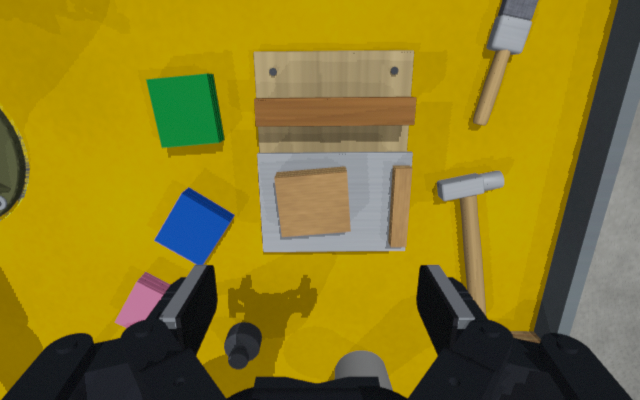

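Run:
```python
from h import *
im,m=load('wrist2.png');x0,y0=245,85
c=cv2.resize(im[85:260,245:425],None,fx=3.4,fy=3.4,interpolation=cv2.INTER_CUBIC);cv2.imwrite('pics/w2c.png',c[:,:,::-1]);print(c.shape)
```

```text
(595, 612, 3)
```

View pics/w2c.png

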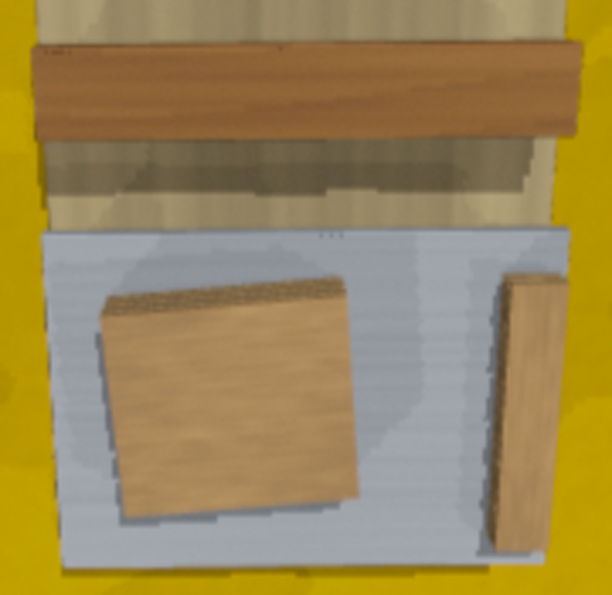

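```bash
cat >> f0.py <<'E'
print('---wrist')
_,mw=load('wrist2.png');W=lambda *p:np.array(p)/3.4+[245,85]-.4
ob=[(mw,pl,W((42,232),(568,229),(543,563),(62,568))),(mw,rl,W((34,46),(580,43),(575,134),(37,138)))]
p2,e,r=fit(ob,p);print('stand',p2,e,r.round(1).tolist())
ow=[(mw,bt,W((102,315),(344,293),(357,496),(126,516)))]
q2,e,r=fit(ow,q);print('block',q2,e,r.round(1).tolist(),'rel',(Rz(-p2[2])@(np.r_[q2[:2]-p2[:2],0])),q2[2]-p2[2])
print('all',fit(obs+ob,p)[:2])
E
python3 f0.py
```

```text
stand [ 0.56941571 -0.05330927  0.02244789] 0.7159874785604645
[0.0, 0.1, 0.5, 0.1, -1.0, -0.1, -0.6, -0.6, 0.2, 0.1, 1.7, -0.1, -0.4, 0.4, -0.4, -1.0, 0.4, -1.5, 0.1, -0.3, -0.6, -1.1, 0.6, -1.0, 0.9, -0.2, 1.5, 0.2, 0.2, 0.0]
block [ 0.54091205 -0.04423357  0.09562779] 0.7814259272265605 [0.7, -0.7, -0.2, -1.2, -1.1, 0.1, -1.2, -0.8, -0.1, 0.2, 0.6, -0.8, 1.3, -0.1, 0.9, -0.1] rel [-0.02829276  0.00971321  0.        ] 0.07317990802171678
[[0.4670003  0.29124445 0.058     ]] [[0.4760039  0.28291503 0.058     ]]
bar ends side bottom [[0.41388927 0.28536696 0.        ]
 [0.51222714 0.26514812 0.        ]] scene [[ 4.46353335e-01  2.73298947e-01 -1.11022302e-16]
 [ 5.12067241e-01  2.65391176e-01  0.00000000e+00]
 [ 5.11899511e-01  3.02030770e-01  0.00000000e+00]]
---wrist
stand [ 0.56902296 -0.05184742  0.02463573] 0.7033453503291809 [-0.7, 0.2, 0.9, -0.1, 0.3, 0.3, -0.4, -0.1, -1.4, -0.4, 1.4, -0.7, 0.6, 0.7, -0.6, 0.7]
block [ 0.54079544 -0.04260095  0.10831161] 0.788169445359155 [-1.6, -0.2, 0.9, -0.3, 1.0, 0.4, -0.6, 0.3] rel [-0.02799118  0.009939    0.        ] 0.0836758795435982
all (array([ 0.56912588, -0.05222654,  0.02400386]), np.float64(0.7573311302556043))
```

jog_arm:
  moves:
    - {"x": 0, "y": 47, "z": 20, "spin": -0.4, "claw": 0.7}
    - {"x": 0, "y": 47, "z": 40, "spin": 0, "claw": 0.7}
    - {"x": 0, "y": 46, "z": 40, "spin": 0, "claw": 0.7}
    - {"x": 0, "y": 0, "z": 50, "spin": 0, "claw": 0.7}
    - {"x": 0, "y": 0, "z": 50, "spin": 0, "claw": 0.7}
    - {"x": 0, "y": 0, "z": 40, "spin": 0, "claw": 0.7}
    - {"x": 0, "y": 0, "z": 20, "spin": 0, "claw": 0.7}
    - {"x": 0, "y": 0, "z": 0, "spin": 0, "claw": 0.7}
    - {"x": 0, "y": 0, "z": 0, "spin": 0, "claw": 0.7}

```text
time: 4.5
tcp_pos: [0.5472, -0.1171, 0.102]
tool_rot: [1.0, 0.013, 0.0, 0.0]
force: [0.5, 0.3, 0.6]
opening: 0.0596
```

```bash
python3 st.py; python3 -c "
from h import *
im,m=snap('wrist','wrist3.png')"
```

```text
4.5 [ 0.5472 -0.1171  0.102 ] xang deg 1.48 z [ 8.e-04 -3.e-04 -1.e+00] F [0.53 0.25 0.6 ] j [ 0.55  0.6  -0.6   1.84  0.44  0.84 -0.24] 0.05960812034108494
```

View pics/wrist3.png

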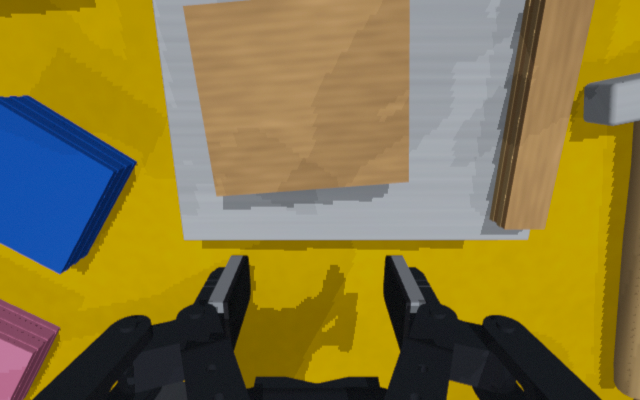

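jog_arm:
  moves:
    - {"x": -2, "y": 0, "z": 20, "spin": 0, "claw": 0.7}
    - {"x": -2, "y": 0, "z": 18, "spin": 0, "claw": 0.7}
    - {"x": 0, "y": 0, "z": 0, "spin": 0, "claw": 0.7}
    - {"x": 0, "y": 0, "z": 0, "spin": 0, "claw": 0.7}
    - {"x": 0, "y": -8, "z": 0, "spin": 0, "claw": 0.7}
    - {"x": 0, "y": -8, "z": 0, "spin": 0, "claw": 0.7}

```text
time: 5.3
tcp_pos: [0.5428, -0.0994, 0.0639]
tool_rot: [1.0, 0.014, 0.001, -0.0]
force: [-0.6, -0.5, -0.0]
opening: 0.0598
```

```bash
python3 st.py; python3 -c "
from h import *
im,m=snap('wrist','wrist4.png')"
```

```text
5.3 [ 0.5428 -0.0994  0.0639] xang deg 1.59 z [ 1.1e-03  1.0e-04 -1.0e+00] F [-0.61 -0.51 -0.03] j [ 0.5   0.64 -0.57  1.9   0.49  0.75 -0.32] 0.05977029381353762
```

View pics/wrist4.png

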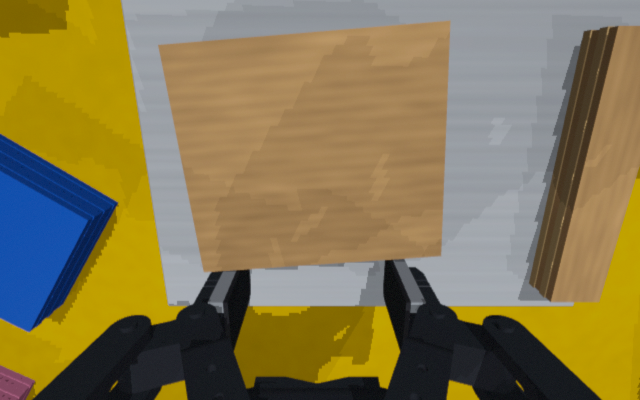

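jog_arm:
  moves:
    - {"x": 0, "y": -5, "z": 0, "spin": 0.1, "claw": 0.7}
    - {"x": 0, "y": -5, "z": 0, "spin": 0, "claw": 0.7}
    - {"x": 0, "y": -5, "z": 0, "spin": 0, "claw": 0.7}
    - {"x": 0, "y": -8, "z": 0, "spin": 0, "claw": 0.7}
    - {"x": 0, "y": -8, "z": 0, "spin": 0, "claw": 0.7}
    - {"x": 0, "y": -8, "z": 0, "spin": 0, "claw": 0.7}
    - {"x": 0, "y": -8, "z": 0, "spin": 0, "claw": 0.7}
    - {"x": 0, "y": -5, "z": 0, "spin": 0, "claw": 0.7}
    - {"x": 0, "y": 0, "z": 0, "spin": 0, "claw": 0.7}

```text
time: 6.48
tcp_pos: [0.5411, -0.0473, 0.0633]
tool_rot: [1.0, 0.013, 0.0, -0.0]
force: [0.2, 1.0, -0.5]
opening: 0.0598
```

```bash
python3 st.py; python3 -c "
from h import *
im,m=snap('wrist','wrist5.png');im,m=snap('side','side5.png')"
```

```text
6.47 [ 0.5411 -0.0473  0.0633] xang deg 1.54 z [ 1.e-04  6.e-04 -1.e+00] F [ 0.23  0.95 -0.48] j [ 0.4   0.62 -0.56  1.92  0.48  0.73 -0.41] 0.05977954946951087
```

View pics/wrist5.png

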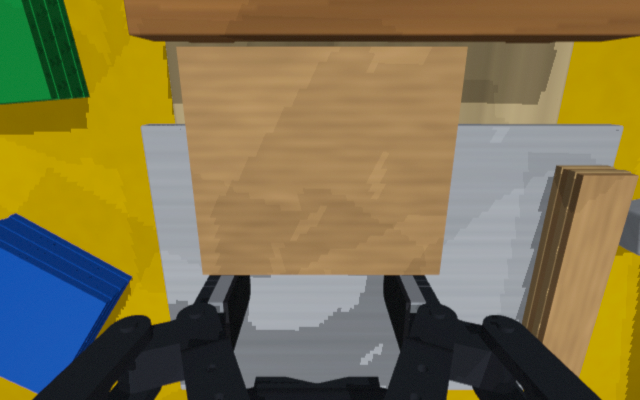

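View pics/side5.png

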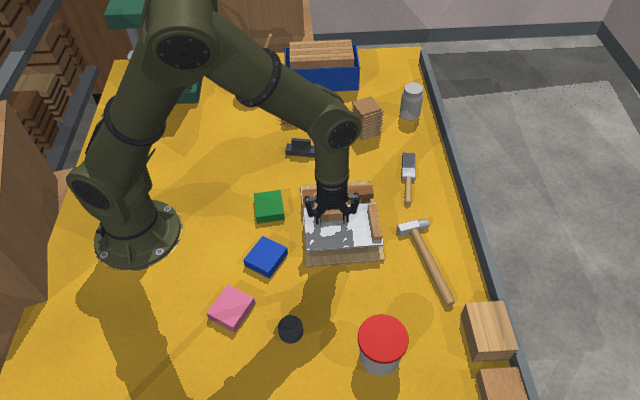

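Run:
```python
from h import *
_,m=load('wrist5.png')
q,e,r=fit([(m,rect(.09,.08,.09),np.array([(177,46),(468,46),(440,274),(203,274)],float))],[.541,0,0]);print(q,e,r.round(1))
p=np.array([.569,-.052,.0245])
for pp in (q[:2],[.5411,-.0473]):print('stand',Rz(-p[2])@np.r_[np.array(pp)-p[:2],0])
print(unproj(m,[(142,125),(620,126)],.06), Rz(p[2])@[-.1,.07,0]+[p[0],p[1],0],Rz(p[2])@[.1,.07,0]+[p[0],p[1],0])
```

```text
[0.54222515 0.00449439 0.02727886] 1.9739810515728318 [-2.3 -0.5  2.6 -0.5  1.2  2.7 -1.3  2.9]
stand [-0.02538284  0.05713335  0.        ]
stand [-0.02777649  0.00538207  0.        ]
[[0.46857148 0.01531574 0.06      ]
 [0.6646907  0.02020659 0.06      ]] [0.46731518 0.01552924 0.        ] [0.66725516 0.02042875 0.        ]
```

jog_arm:
  moves:
    - {"x": 0, "y": -5, "z": 0, "spin": 0.1, "claw": 0.7}
    - {"x": 0, "y": -8, "z": 0, "spin": 0, "claw": 0.7}
    - {"x": 0, "y": -8, "z": 0, "spin": 0, "claw": 0.7}
    - {"x": 0, "y": -8, "z": 0, "spin": 0, "claw": 0.7}
    - {"x": 0, "y": -8, "z": 0, "spin": 0, "claw": 0.7}
    - {"x": 0, "y": -8, "z": 0, "spin": 0, "claw": 0.7}
    - {"x": 0, "y": -6, "z": 0, "spin": 0, "claw": 0.7}
    - {"x": 0, "y": -4, "z": 0, "spin": 0, "claw": 0.7}
    - {"x": 0, "y": 0, "z": 0, "spin": 0, "claw": 0.7}

```text
time: 7.7
tcp_pos: [0.5398, 0.0074, 0.0633]
tool_rot: [1.0, 0.012, 0.0, -0.0]
force: [0.0, -0.3, -0.7]
opening: 0.06
```

```bash
python3 st.py; python3 -c "
from h import *
im,m=snap('wrist','wrist6.png')"
```

```text
7.7 [0.5398 0.0074 0.0633] xang deg 1.42 z [ 2.e-04  4.e-04 -1.e+00] F [ 0.02 -0.29 -0.67] j [ 0.3   0.62 -0.55  1.93  0.48  0.72 -0.51] 0.060023843455489743
```

View pics/wrist6.png

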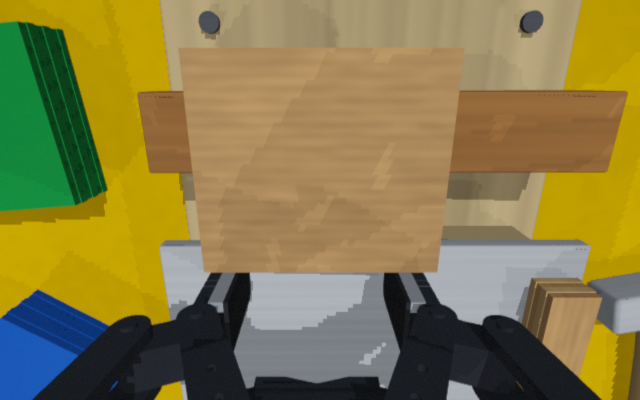

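Run:
```python
from h import *
_,m=load('wrist6.png')
for zb in(.09,.088):
  q,e,r=fit([(m,rect(.09,.08,zb),np.array([(179,48),(463,48),(438,272),(204,272)],float))],[.541,0,0]);print(q,e)
R,e,r=fit([(m,rect(.2,.034,.058),np.array([(139,92),(627,92),(614,172),(148,172)],float))],[.569,.07,0]);print('rail',R,e,r.round(1))
print('rel',Rz(-R[2])@np.r_[q[:2]-R[:2],0])
P,e,r=fit([(m,rect(.2,.14,.06)[:2],np.array([(162,241),(589,241)],float))],[.569,-.05,0]);print('plate',P,e)
p=np.array([.569,-.052,.0245]);print('railpred',Rz(p[2])@[0,.121,0]+[p[0],p[1],0])
print('stand',Rz(-p[2])@np.r_[q[:2]-p[:2],0])
```

```text
[0.54084369 0.05862039 0.02511759] 4.389952426863555
[0.54085035 0.05879943 0.02540137] 2.2533021192804426
rail [0.56661051 0.06882195 0.02488441] 2.581849988409848 [-1.9 -0.8  5.4 -0.7 -3.8  1.   1.7  1.2]
rel [-0.02600156 -0.00937845  0.        ]
plate [ 0.56906874 -0.04967052  0.02395903] 3.720401883964037
railpred [0.5660358  0.06896369 0.        ]
stand [-0.02542689  0.11145578  0.        ]
```

jog_arm:
  moves:
    - {"x": 0, "y": -3, "z": 0, "spin": 0, "claw": 0.7}
    - {"x": 0, "y": -3, "z": 0, "spin": 0, "claw": 0.7}
    - {"x": 0, "y": -3, "z": 0, "spin": 0, "claw": 0.7}
    - {"x": 0, "y": 0, "z": 0, "spin": 0, "claw": 0.7}
    - {"x": 0, "y": 0, "z": 0, "spin": 0, "claw": 0.7}
    - {"x": 0, "y": 10, "z": 0, "spin": 0, "claw": 0.7}
    - {"x": 0, "y": 20, "z": 0, "spin": 0, "claw": 0.7}
    - {"x": 0, "y": 20, "z": -20, "spin": 0, "claw": 0.7}
    - {"x": 0, "y": 0, "z": -30, "spin": 0, "claw": 0.7}
    - {"x": 0, "y": 0, "z": -30, "spin": 0, "claw": 0.7}

```text
time: 9.0
tcp_pos: [0.5405, -0.0354, 0.1439]
tool_rot: [1.0, 0.011, -0.0, -0.0]
force: [0.6, -0.3, -0.4]
opening: 0.06
```

jog_arm:
  moves:
    - {"x": 0, "y": -30, "z": -40, "spin": 0, "claw": 0.7}
    - {"x": 0, "y": -30, "z": -20, "spin": 0, "claw": 0.7}
    - {"x": 0, "y": 0, "z": 0, "spin": 0, "claw": 0.7}
    - {"x": 0, "y": 0, "z": 0, "spin": 0, "claw": 0.7}

```text
time: 9.5
tcp_pos: [0.539, 0.0244, 0.2028]
tool_rot: [1.0, 0.012, -0.0, 0.001]
force: [-0.0, -0.5, 0.0]
opening: 0.0596
```

```bash
python3 st.py; python3 -c "
from h import *
im,m=snap('wrist','wrist7.png')"
```

```text
9.5 [0.539  0.0244 0.2028] xang deg 1.33 z [-8.e-04 -1.e-03 -1.e+00] F [-0.03 -0.55  0.04] j [ 0.36  0.46 -0.67  1.77  0.32  1.03 -0.41] 0.059589221846607934
```

View pics/wrist7.png

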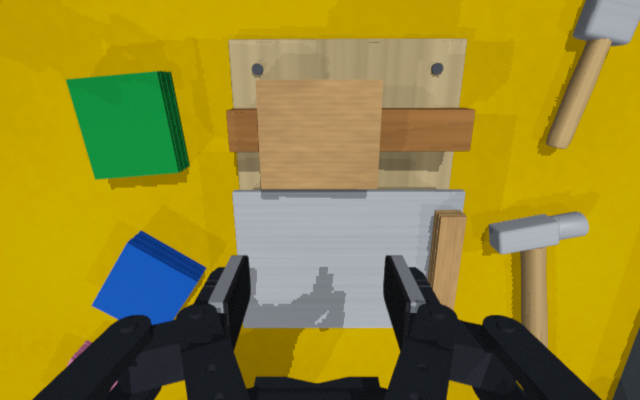

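Run:
```python
from h import *
im,m=load('wrist7.png')
c=cv2.resize(im[70:205,220:480],None,fx=3,fy=3,interpolation=cv2.INTER_CUBIC);cv2.imwrite('pics/w7c.png',c[:,:,::-1])
snap('scene','scene7.png');snap('side','side7.png')
```

```text
(no output)
```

View pics/w7c.png

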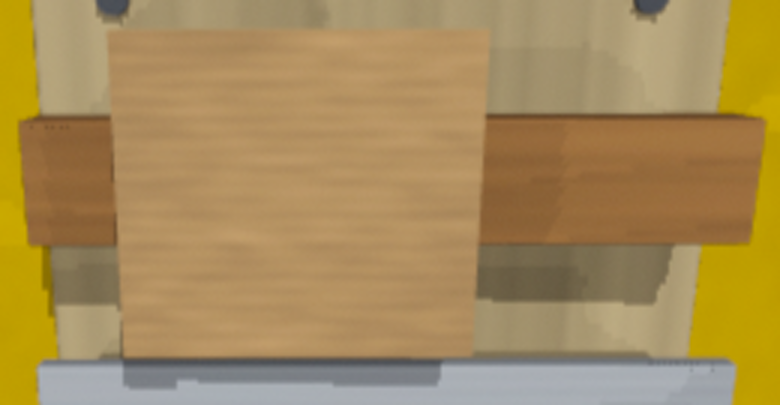

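View pics/scene7.png

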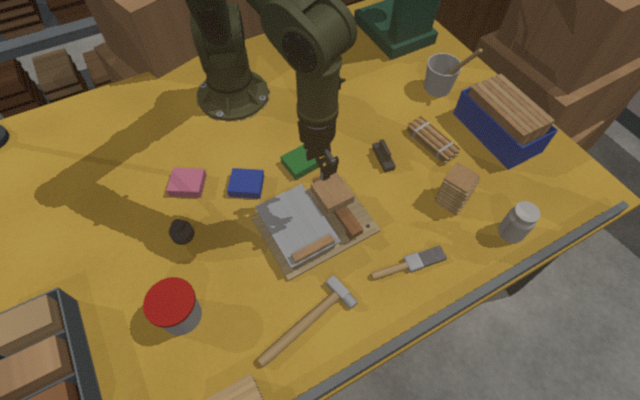

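Run:
```python
from h import *
_,m=load('wrist7.png');W=lambda *p:np.array(p)/3+[220,70]-.33
q,e,r=fit([(m,rect(.09,.08,.088),W((108,30),(490,31),(473,355),(123,358)))],[.541,0.07,0]);print(q,e,r.round(1))
R,e,r=fit([(m,rect(.2,.034,.058),W((22,120),(764,119),(750,243),(29,245)))],[.569,.07,0]);print('rail',R,e,r.round(1))
print('rel',Rz(-R[2])@np.r_[q[:2]-R[:2],0])
P,e,r=fit([(m,rect(.2,.14,.06)[:2],W((38,363),(735,361)))],[.569,-.05,0]);print('plate',P,e)
p=np.array([.569,-.052,.0245]);print('railpred',Rz(p[2])@[0,.121,0]+[p[0],p[1],0])
print('stand',Rz(-p[2])@np.r_[q[:2]-p[:2],0])
print('gap block-plate',unproj(m,W((298,356)),.088)[0,1]-unproj(m,W((390,361)),.06)[0,1])
```

```text
[0.540656   0.06757887 0.02378296] 0.7982304501783823 [-1.1 -0.3  1.  -0.7  0.3  1.4 -0.3  0.4]
rail [0.5659933  0.0688306  0.02517011] 1.005334574555877 [-1.8 -0.2  1.8 -0.3  0.7  0.6 -0.7  0.4]
rel [-0.02536078 -0.00061366  0.        ]
plate [ 0.56897577 -0.05119555  0.02616603] 0.8594466883920316
railpred [0.5660358  0.06896369 0.        ]
stand [-0.02540611  0.12023734  0.        ]
gap block-plate 0.009279250731921027
```

jog_arm:
  moves:
    - {"x": 0, "y": 0, "z": -40, "spin": 0, "claw": 1}
    - {"x": -12, "y": -40, "z": -30, "spin": 0, "claw": 1}
    - {"x": -12, "y": -40, "z": -30, "spin": 0, "claw": 1}
    - {"x": -12, "y": -40, "z": 0, "spin": 0, "claw": 1}
    - {"x": -12, "y": -40, "z": 0, "spin": 0, "claw": 1}
    - {"x": -12, "y": -40, "z": 0, "spin": 0, "claw": 1}
    - {"x": -12, "y": -40, "z": 0, "spin": 0, "claw": 1}
    - {"x": 0, "y": 0, "z": 0, "spin": 0, "claw": 1}
    - {"x": 0, "y": 0, "z": 0, "spin": 0, "claw": 1}

```text
time: 10.78
tcp_pos: [0.462, 0.263, 0.3027]
tool_rot: [1.0, 0.012, -0.0, 0.001]
force: [-0.1, 0.2, -0.1]
opening: 0.0853
```

```bash
python3 st.py; python3 -c "
from h import *
im,m=snap('wrist','wrist8.png')
im,m=snap('side','side8.png')
im,m=snap('scene','scene8.png')"
```

```text
10.78 [0.462  0.263  0.3027] xang deg 1.34 z [-8.0e-04 -1.1e-03 -1.0e+00] F [-0.12  0.25 -0.12] j [-0.05  0.37 -0.75  1.62  0.26  1.26 -0.82] 0.0853370543821073
```

View pics/wrist8.png

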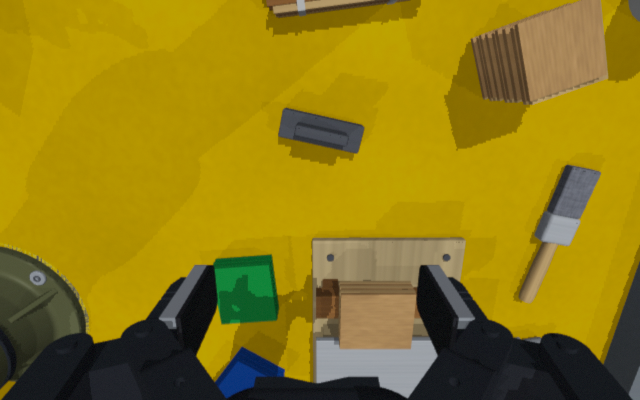

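View pics/side8.png

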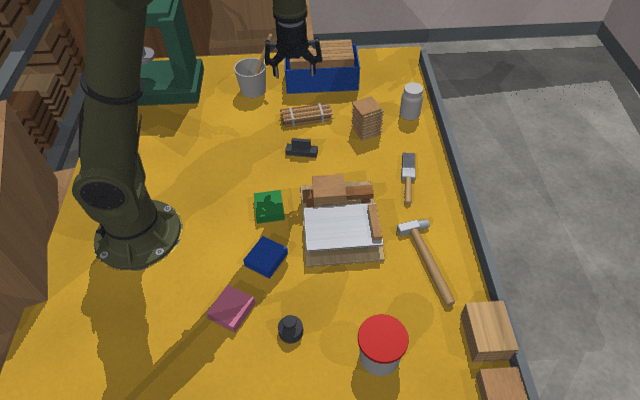

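Run:
```python
from h import *
im,m=load('wrist8.png')
c=cv2.resize(im[95:175,265:385],None,fx=6,fy=6,interpolation=cv2.INTER_CUBIC);c=np.clip(c.astype(float)*1.8,0,255);cv2.imwrite('pics/w8c.png',c[:,:,::-1])
im,m=load('side8.png')
c=cv2.resize(im[130:270,280:400],None,fx=4.2,fy=4.2,interpolation=cv2.INTER_CUBIC);cv2.imwrite('pics/s8c.png',c[:,:,::-1])
```

```text
[ WARN:0@0.824] global loadsave.cpp:1063 imwrite_ Unsupported depth image for selected encoder is fallbacked to CV_8U.
```

View pics/w8c.png

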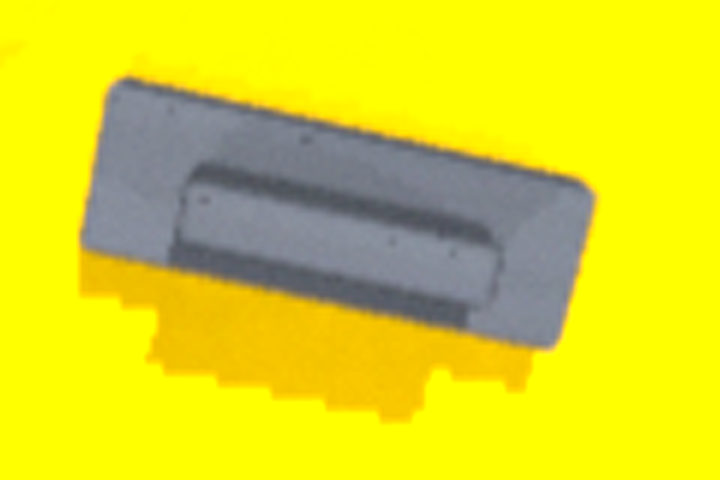

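View pics/s8c.png

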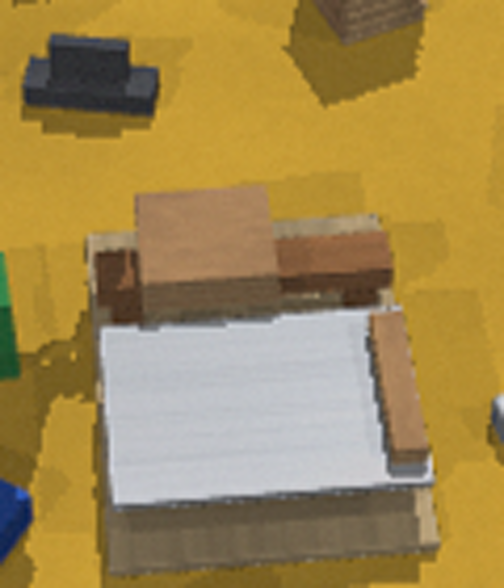

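Run:
```python
from h import *
_,m=load('wrist8.png');W=lambda *p:np.array(p)/6+[265,95]-.42
q,e,r=fit([(m,rect(.1,.034,.022),W((108,88),(594,192),(556,348),(82,246)))],[.47,.28,-.2]);print('foot',q,e,r.round(1))
q2,e,r=fit([(m,rect(.06,.012,.058),W((186,180),(500,248),(488,306),(176,242)))],[.47,.28,-.2]);print('lug',q2,e,r.round(1))
_,m=load('side8.png');D=lambda *p:np.array(p)/4.2+[280,130]-.38
b,e,r=fit([(m,rect(.09,.08,.088),D((136,196),(267,186),(277,274),(142,287)))],[.54,.067,0]);print('block side',b,e)
p=np.array([.569,-.0525,.024]);print('stand',Rz(-p[2])@np.r_[b[:2]-p[:2],0])
```

```text
foot [ 0.46720412  0.28845833 -0.18787449] 0.9248151085715799 [-0.4 -1.3  1.1 -0.5  0.4  1.1 -1.2  0.8]
lug [ 0.46706587  0.28879477 -0.18261856] 0.5356181255763677 [-0.4 -0.3  0.9 -0.3  0.4  0.6 -0.8  0.2]
block side [0.5381538  0.06708665 0.02364324] 0.37840637288404283
stand [-0.02796751  0.12029245  0.        ]
```

jog_arm:
  moves:
    - {"x": 0, "y": 0, "z": 0, "spin": -10.5, "claw": 0.7}
    - {"x": 0, "y": 0, "z": 0, "spin": -10.5, "claw": 0.7}
    - {"x": 0, "y": 0, "z": 0, "spin": -10.5, "claw": 0.7}
    - {"x": 0, "y": 0, "z": 0, "spin": -10.5, "claw": 0.7}
    - {"x": 0, "y": 0, "z": 0, "spin": -10.5, "claw": 0.7}
    - {"x": 0, "y": 0, "z": 0, "spin": -10.5, "claw": 0.7}
    - {"x": 0, "y": 0, "z": 0, "spin": -10.5, "claw": 0.7}
    - {"x": 0, "y": 0, "z": 0, "spin": -4.5, "claw": 0.7}
    - {"x": 0, "y": 0, "z": 0, "spin": 0, "claw": 0.7}

```text
time: 12.05
tcp_pos: [0.4621, 0.2629, 0.303]
tool_rot: [0.77, 0.638, -0.0, -0.0]
force: [-0.3, -0.8, -0.2]
opening: 0.06
```

```bash
cat > go.py <<'E'
import sys
from h import *
from scipy.spatial.transform import Rotation as Ro
s=ctrl.read_state();M=Ro.from_quat(s['tool_rot']).as_matrix()
T=np.array([float(a) for a in sys.argv[1:4]]);print('tool shift mm',(M.T@(T-s['tcp_pos'])*1000).round(1))
E
python3 st.py; python3 go.py .467 .2887 .08
```

```text
12.05 [0.4621 0.2629 0.303 ] xang deg 79.24 z [-4.e-04 -2.e-04 -1.e+00] F [-0.33 -0.83 -0.23] j [ 0.15  0.47 -1.11  1.61  0.43  1.33  0.36] 0.060006990920671535
tool shift mm [2.63e+01 1.00e-01 2.23e+02]
```

jog_arm:
  moves:
    - {"x": 13, "y": 0, "z": 20, "spin": 0, "claw": 0.7}
    - {"x": 13, "y": 0, "z": 40, "spin": 0, "claw": 0.7}
    - {"x": 0, "y": 0, "z": 50, "spin": 0, "claw": 0.7}
    - {"x": 0, "y": 0, "z": 50, "spin": 0, "claw": 0.7}
    - {"x": 0, "y": 0, "z": 43, "spin": 0, "claw": 0.7}
    - {"x": 0, "y": 0, "z": 20, "spin": 0, "claw": 0.7}
    - {"x": 0, "y": 0, "z": 0, "spin": 0, "claw": 0.7}
    - {"x": 0, "y": 0, "z": 0, "spin": 0, "claw": 0.7}

```text
time: 13.05
tcp_pos: [0.4671, 0.2904, 0.0819]
tool_rot: [0.77, 0.638, 0.001, 0.0]
force: [0.4, 0.2, -0.8]
opening: 0.0595
```

```bash
python3 st.py; python3 go.py .467 .2887 .026;python3 -c "
from h import *
im,m=snap('wrist','wrist9.png')"
```

```text
13.05 [0.4671 0.2904 0.0819] xang deg 79.35 z [ 0.0019  0.0015 -1.    ] F [ 0.37  0.18 -0.8 ] j [-0.04  0.71 -0.92  1.89  0.71  0.91  0.08] 0.059497643403750716
tool shift mm [-1.8  0.2 55.9]
```

View pics/wrist9.png

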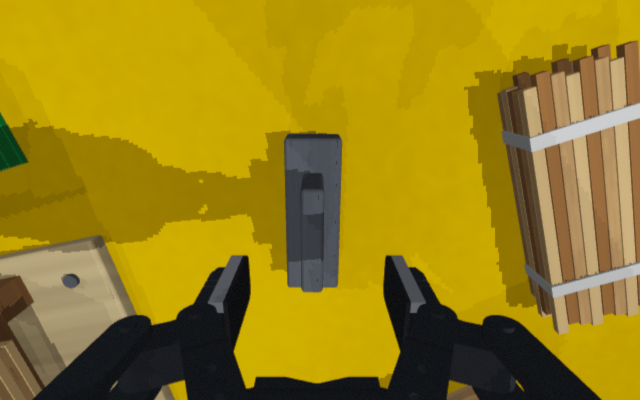

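jog_arm:
  moves:
    - {"x": -1, "y": 0, "z": 20, "spin": 0, "claw": 0.7}
    - {"x": -1, "y": 0, "z": 20, "spin": 0, "claw": 0.7}
    - {"x": 0, "y": 0, "z": 15, "spin": 0, "claw": 0.7}
    - {"x": 0, "y": 0, "z": 0, "spin": 0, "claw": 0.7}
    - {"x": 0, "y": 0, "z": 0, "spin": 0, "claw": 0.7}

```text
time: 13.72
tcp_pos: [0.4659, 0.288, 0.0254]
tool_rot: [0.769, 0.639, 0.0, -0.0]
force: [-1.0, -0.9, -0.6]
opening: 0.0598
```

```bash
python3 st.py; python3 go.py .467 .2887 .026;python3 -c "
from h import *
im,m=snap('wrist','wrist10.png')"
```

```text
13.72 [0.4659 0.288  0.0254] xang deg 79.4 z [-2.e-04  4.e-04 -1.e+00] F [-1.01 -0.86 -0.61] j [-0.08  0.77 -0.85  1.94  0.81  0.81  0.  ] 0.059826166971272465
tool shift mm [ 0.9  0.9 -0.6]
```

View pics/wrist10.png

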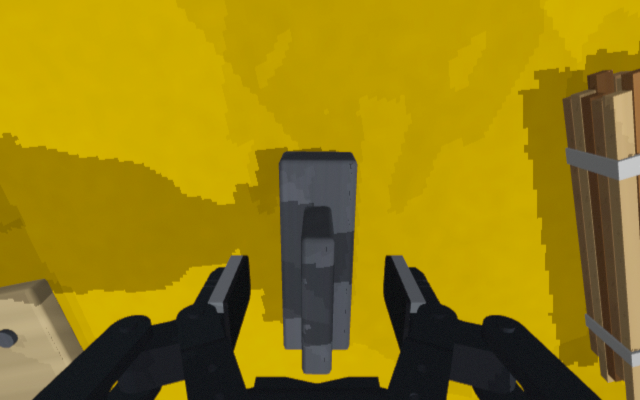

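jog_arm:
  moves:
    - {"x": 0, "y": 0, "z": 0, "spin": 0, "claw": 0}
    - {"x": 0, "y": 0, "z": 0, "spin": 0, "claw": 0}
    - {"x": 0, "y": 0, "z": 0, "spin": 0, "claw": 0}
    - {"x": 0, "y": 0, "z": 0, "spin": 0, "claw": 0}
    - {"x": 0, "y": 0, "z": 0, "spin": 0, "claw": 0}
    - {"x": 0, "y": 0, "z": -5, "spin": 0, "claw": 0}
    - {"x": 0, "y": 0, "z": -20, "spin": 0, "claw": 0}
    - {"x": 0, "y": 0, "z": -40, "spin": 0, "claw": 0}
    - {"x": 0, "y": 0, "z": -40, "spin": 0, "claw": 0}
    - {"x": 0, "y": 0, "z": -40, "spin": 0, "claw": 0}

```text
time: 15.02
tcp_pos: [0.4652, 0.2873, 0.1722]
tool_rot: [0.769, 0.639, -0.0, -0.0]
force: [1.0, 0.4, -8.6]
opening: 0.011
```

jog_arm:
  moves:
    - {"x": 0, "y": 0, "z": -40, "spin": -6, "claw": 0}
    - {"x": 0, "y": 0, "z": 0, "spin": -6, "claw": 0}
    - {"x": 0, "y": 0, "z": 0, "spin": 0, "claw": 0}

```text
time: 15.4
tcp_pos: [0.4655, 0.287, 0.2109]
tool_rot: [0.699, 0.715, -0.0, 0.0]
force: [-0.4, -0.5, -7.6]
opening: 0.011
```

```bash
python3 st.py; python3 go.py .5395 .0674 .21;python3 -c "
from h import *
im,m=snap('wrist','wrist11.png')"
```

```text
15.4 [0.4655 0.287  0.2109] xang deg 91.36 z [-3.e-04 -5.e-04 -1.e+00] F [-0.42 -0.48 -7.57] j [ 0.08  0.59 -1.1   1.73  0.56  1.18  0.41] 0.011025704032171119
tool shift mm [-221.3   68.8    1. ]
```

View pics/wrist11.png

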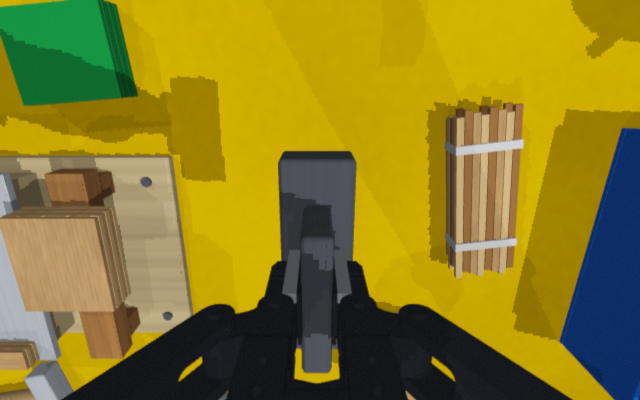

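jog_arm:
  moves:
    - {"x": -25, "y": 8, "z": 0, "spin": 0, "claw": 0}
    - {"x": -25, "y": 8, "z": 0, "spin": 0, "claw": 0}
    - {"x": -25, "y": 8, "z": 0, "spin": 0, "claw": 0}
    - {"x": -25, "y": 8, "z": 0, "spin": 0, "claw": 0}
    - {"x": -25, "y": 8, "z": 0, "spin": 0, "claw": 0}
    - {"x": -25, "y": 8, "z": 0, "spin": 0, "claw": 0}
    - {"x": -25, "y": 8, "z": 0, "spin": 0, "claw": 0}
    - {"x": -25, "y": 8, "z": 0, "spin": 0, "claw": 0}
    - {"x": -21, "y": 4, "z": 0, "spin": 0, "claw": 0}
    - {"x": 0, "y": 0, "z": 0, "spin": 0, "claw": 0}

```text
time: 16.7
tcp_pos: [0.5391, 0.0658, 0.2093]
tool_rot: [0.7, 0.714, -0.001, -0.0]
force: [-0.5, 0.1, -8.2]
opening: 0.0113
```

jog_arm:
  moves:
    - {"x": 0, "y": 0, "z": 20, "spin": 0, "claw": 0}
    - {"x": 0, "y": 0, "z": 30, "spin": 0, "claw": 0}
    - {"x": 0, "y": 0, "z": 20, "spin": 0, "claw": 0}
    - {"x": 0, "y": 0, "z": 0, "spin": 0, "claw": 0}
    - {"x": 0, "y": 0, "z": 0, "spin": 0, "claw": 0}

```text
time: 17.32
tcp_pos: [0.5397, 0.0691, 0.1411]
tool_rot: [0.698, 0.716, 0.001, 0.0]
force: [0.1, 0.8, -8.5]
opening: 0.011
```

```bash
python3 st.py; python3 go.py .5388 .0674 .1134;python3 -c "
from h import *
im,m=snap('wrist','wrist12.png')
im,m=snap('side','side12.png')
c=cv2.resize(im[130:270,260:400],None,fx=4.2,fy=4.2,interpolation=cv2.INTER_CUBIC);cv2.imwrite('pics/s12c.png',c[:,:,::-1])"
```

```text
17.32 [0.5397 0.0691 0.1411] xang deg 91.4 z [ 1.e-03  8.e-04 -1.e+00] F [ 0.09  0.84 -8.53] j [ 0.48  0.67 -1.08  1.84  0.68  1.06  0.73] 0.011013735400023955
tool shift mm [-1.7 -1.  27.7]
```

View pics/wrist12.png

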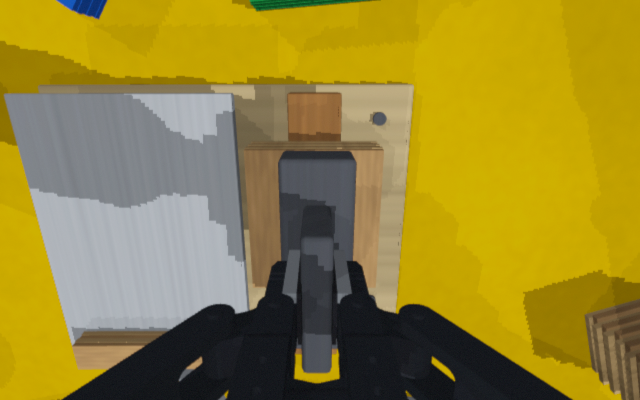

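View pics/s12c.png

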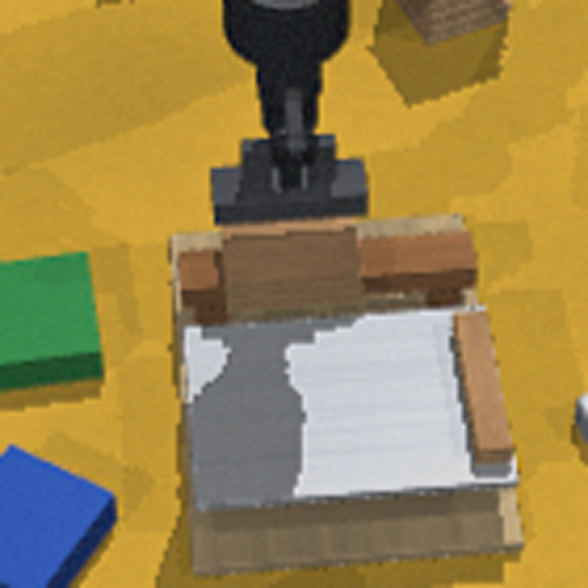

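jog_arm:
  moves:
    - {"x": -1.5, "y": -1, "z": 10, "spin": 0, "claw": 0}
    - {"x": 0, "y": 0, "z": 8, "spin": 0, "claw": 0}
    - {"x": 0, "y": 0, "z": 5, "spin": 0, "claw": 0}
    - {"x": 0, "y": 0, "z": 2, "spin": 0, "claw": 0}
    - {"x": 0, "y": 0, "z": 0, "spin": 0, "claw": 0}
    - {"x": 0, "y": 0, "z": 0, "spin": 0, "claw": 0}

```text
time: 18.18
tcp_pos: [0.5385, 0.067, 0.1155]
tool_rot: [0.698, 0.716, 0.0, 0.0]
force: [-0.6, 0.3, -7.0]
opening: 0.0111
```

jog_arm:
  moves:
    - {"x": 0, "y": 0, "z": 1, "spin": 0, "claw": 0}
    - {"x": 0, "y": 0, "z": 0, "spin": 0, "claw": 0}
    - {"x": 0, "y": 0, "z": 0, "spin": 0, "claw": 0}

```text
time: 18.55
tcp_pos: [0.5384, 0.0668, 0.1143]
tool_rot: [0.699, 0.716, 0.0, 0.0]
force: [0.5, 0.2, -7.9]
opening: 0.0111
```

```bash
python3 st.py; python3 go.py .5388 .0674 .1134
```

```text
18.55 [0.5384 0.0668 0.1143] xang deg 91.38 z [ 1.e-04  0.e+00 -1.e+00] F [ 0.48  0.22 -7.9 ] j [ 0.47  0.7  -1.05  1.87  0.72  1.01  0.7 ] 0.01106513066785687
tool shift mm [0.6 0.5 0.9]
```

jog_arm:
  moves:
    - {"x": 0, "y": 0, "z": 0.5, "spin": 0, "claw": 0}
    - {"x": 0, "y": 0, "z": 0, "spin": 0, "claw": 0}
    - {"x": 0, "y": 0, "z": 0.5, "spin": 0, "claw": 0}
    - {"x": 0, "y": 0, "z": 0, "spin": 0, "claw": 0}

```text
time: 19.05
tcp_pos: [0.5383, 0.0669, 0.1137]
tool_rot: [0.698, 0.716, 0.0, 0.0]
force: [-2.0, -0.8, -1.6]
opening: 0.0112
```

```bash
python3 st.py
```

```text
19.05 [0.5383 0.0669 0.1137] xang deg 91.39 z [ 3.e-04 -2.e-04 -1.e+00] F [-2.01 -0.76 -1.64] j [ 0.47  0.7  -1.05  1.87  0.72  1.01  0.7 ] 0.011246927700586757
```

jog_arm:
  moves:
    - {"x": 0, "y": 0, "z": 0, "spin": 0, "claw": 0.2}
    - {"x": 0, "y": 0, "z": 0, "spin": 0, "claw": 0.3}
    - {"x": 0, "y": 0, "z": 0, "spin": 0, "claw": 0.5}
    - {"x": 0, "y": 0, "z": 0, "spin": 0, "claw": 0.5}
    - {"x": 0, "y": 0, "z": -10, "spin": 0, "claw": 0.5}
    - {"x": 0, "y": 0, "z": -20, "spin": 0, "claw": 0.5}
    - {"x": 0, "y": 0, "z": -40, "spin": 0, "claw": 0.5}
    - {"x": 0, "y": 0, "z": -50, "spin": 0, "claw": 0.5}
    - {"x": 0, "y": 0, "z": -50, "spin": 0, "claw": 0.5}
    - {"x": 0, "y": 0, "z": 0, "spin": 0, "claw": 0.5}

```text
time: 20.3
tcp_pos: [0.5396, 0.0686, 0.2884]
tool_rot: [0.698, 0.716, 0.003, 0.002]
force: [0.0, 0.1, 0.3]
opening: 0.0425
```

jog_arm:
  moves:
    - {"x": 30, "y": 0, "z": -20, "spin": 0, "claw": 0.5}
    - {"x": 50, "y": 0, "z": 0, "spin": 0, "claw": 0.5}
    - {"x": 50, "y": -20, "z": 0, "spin": 0, "claw": 0.5}
    - {"x": 40, "y": -20, "z": 0, "spin": 0, "claw": 0.5}
    - {"x": 0, "y": 0, "z": 0, "spin": 0, "claw": 0.5}
    - {"x": 0, "y": 0, "z": 0, "spin": 0, "claw": 0.5}

```text
time: 21.05
tcp_pos: [0.4943, 0.2352, 0.3033]
tool_rot: [0.698, 0.716, -0.0, 0.0]
force: [0.5, -1.0, -0.1]
opening: 0.0427
```

```bash
python3 st.py
python3 - <<'E'
from h import *
im,m=snap('side','side13.png')
c=cv2.resize(im[130:270,260:400],None,fx=4.2,fy=4.2,interpolation=cv2.INTER_CUBIC);cv2.imwrite('pics/s13c.png',c[:,:,::-1])
im,m=snap('scene','scene13.png')
c=cv2.resize(im[150:290,240:390],None,fx=4.2,fy=4.2,interpolation=cv2.INTER_CUBIC);cv2.imwrite('pics/c13c.png',c[:,:,::-1])
E
```

```text
21.05 [0.4943 0.2352 0.3033] xang deg 91.4 z [ 2.e-04 -9.e-04 -1.e+00] F [ 0.53 -0.98 -0.07] j [ 0.22  0.52 -1.16  1.57  0.48  1.37  0.6 ] 0.04273731922359679
```

View pics/s13c.png

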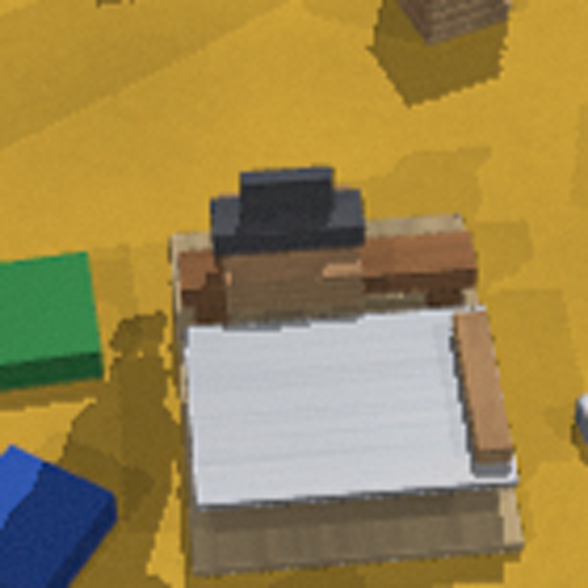

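View pics/c13c.png

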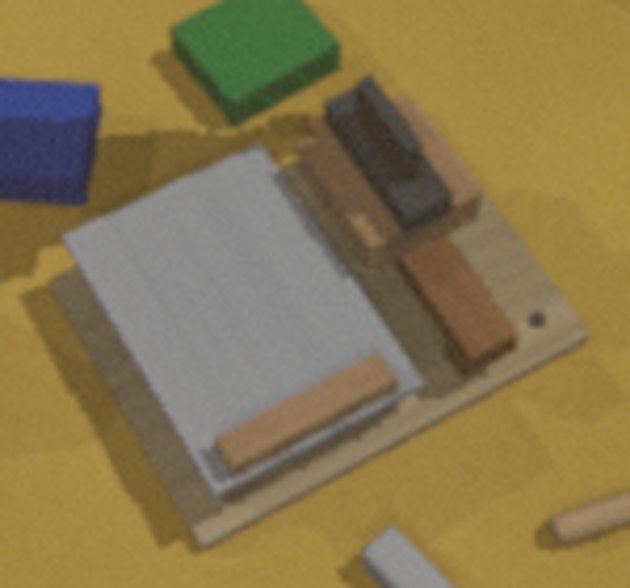

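View pics/side13.png

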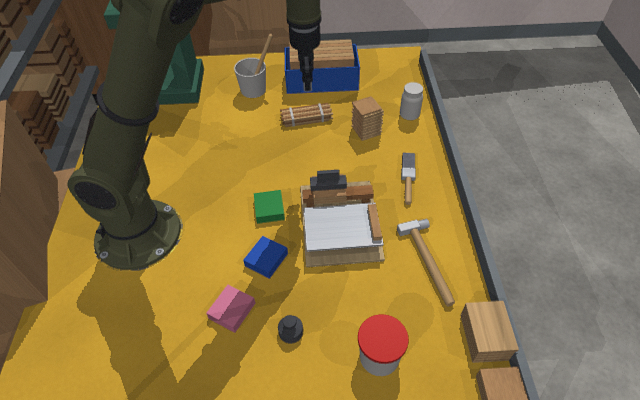

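```bash
python3 - <<'E'
from h import *
_,m=load('side13.png');D=lambda *p:np.array(p)/4.2+[260,130]-.38
_,s=load('scene13.png');S=lambda *p:np.array(p)/4.2+[240,150]-.38
p=np.array([.569,-.0525,.024])
def rel(b):return Rz(-p[2])@np.r_[b[:2]-p[:2],0],b[2]-p[2]
f=rect(.1,.034,.088)
b,e,r=fit([(m,f[[2,3]],D((363,241),(215,249)))],[.54,.067,0]);print('bar side',b,rel(b),e)
b,e,r=fit([(s,rect(.1,.034,.11)[[1,2,3]],S((449,192),(405,212),(326,106)))],[.54,.067,0]);print('bar scene',b,rel(b),e)
k=rect(.09,.08,.088)
b,e,r=fit([(m,k[[2,3]],D((361,274),(226,287)))],[.54,.067,0]);print('block side',b,rel(b),e)
b,e,r=fit([(s,k[[1,2]],S((480,197),(377,249)))],[.54,.067,0]);print('block scene',b,rel(b),e)
E
python3 - <<'E'
import cv2
im=cv2.imread('pics/side13.png')[160:215,295:380]
cv2.imwrite('pics/s13z.png',cv2.resize(im,None,fx=9,fy=9,interpolation=cv2.INTER_CUBIC))
E
```

```text
bar side [0.53725471 0.07534564 0.0035949 ] (array([-0.02866815,  0.12857064,  0.        ]), np.float64(-0.020405103443943536)) 0.30413597954158195
bar scene [0.53671686 0.06687682 0.00148004] (array([-0.02940907,  0.12011716,  0.        ]), np.float64(-0.02251996377946301)) 1.154050166604206
block side [0.53607665 0.06766121 0.05828959] (array([-0.03003028,  0.12091669,  0.        ]), np.float64(0.03428959108573829)) 0.22964290105081828
block scene [0.54154944 0.06701725 0.03145679] (array([-0.02457451,  0.12014158,  0.        ]), np.float64(0.007456788803639043)) 0.8298458825911317
```

View pics/s13z.png

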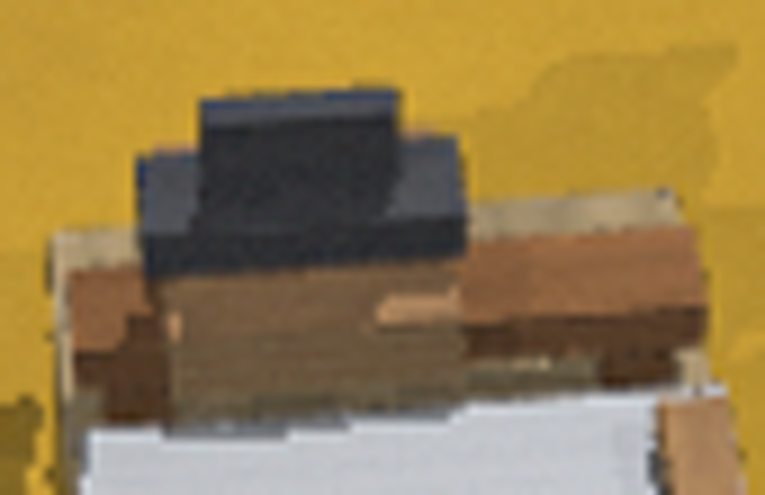

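jog_arm:
  moves:
    - {"x": -40, "y": -10, "z": 0, "spin": 0, "claw": 0.5}
    - {"x": -50, "y": -10, "z": 0, "spin": 0, "claw": 0.5}
    - {"x": -50, "y": 0, "z": 0, "spin": 0, "claw": 0.5}
    - {"x": -25, "y": 0, "z": 0, "spin": 0, "claw": 0.5}
    - {"x": 0, "y": 0, "z": 0, "spin": 0, "claw": 0.5}
    - {"x": 0, "y": 0, "z": 0, "spin": 0, "claw": 0.5}

```text
time: 21.9
tcp_pos: [0.4783, 0.0705, 0.3034]
tool_rot: [0.699, 0.715, 0.0, -0.0]
force: [-1.1, -0.7, 0.2]
opening: 0.043
```

```bash
python3 st.py
python3 - <<'E'
from h import *
im,m=snap('wrist','wrist14.png')
E
```

```text
21.9 [0.4783 0.0705 0.3034] xang deg 91.34 z [ 2.e-04  8.e-04 -1.e+00] F [-1.11 -0.72  0.23] j [ 0.66  0.43 -1.27  1.72  0.42  1.3   0.9 ] 0.04295904626084193
```

View pics/wrist14.png

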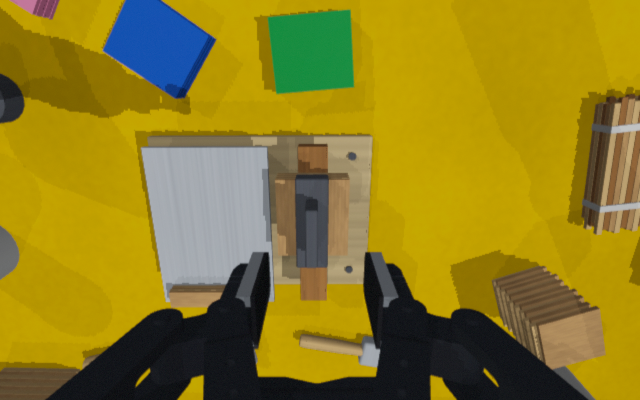

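```bash
python3 -c "
from h import *
workorder.close_job()"; python3 st.py
```

```text
the job is handed in; nothing more can be done
the job is handed in; nothing more can be done
```

I slid the block square across the plate onto the rail with two half-open fingers, without lifting it. I then gripped the bar weight by its lug, set it lengthwise on the block, let go and moved the arm clear. The job was handed in at about 22 s of the 61 s; it gives no verdict, so success is not confirmed.

- **Block after the push:** the wrist camera put it 0.6 mm off the rail's centre line, about 25 mm off its middle lengthwise and square to within 0.002 rad, with a gap of about 10 mm to the plate. The side camera agreed with the position across the rail.
- **Final overhead picture:** the block, bar weight and rail were centred within about 1–2 pixels across the rail (about 2–3 mm). The bar weight was upright, about lengthwise over the rail.
- **Disagreement:** the rougher side-camera reading put the bar weight about 8 mm to +y of the rail centre. The scene camera put it within about 1 mm, and a re-read of the side-camera edges cut that offset to about 4 mm. All of these are inside the 12 mm limit. The last bar yaw readings were about 0.02 rad from the rail.
- **Bystanders:** I saw no bystander moved in the last pictures, judged by eye only.

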